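Clip behind the pipe sleeve

TASK

Secure the water joint under the sink: take the red C-clip from the clear tray and press it, open side down, onto the bare stretch of the white pipe until it snaps home around it. Then, with the clip, slide the black sleeve along the pipe fully home against the grey fitting, gently and without forcing it, and leave the clip there on the pipe, up against the sleeve. Leave the blue clip and everything else alone.

Things in the scene. Friction and masses are not known exactly. Their poses are not given: they have to be found in the camera images.
- clip_grip (a point): Red spring clip, the part to handle, standing on its jaws in the tray, open side down. This point is the middle of its upright grip block (30 mm along the clip's x, 20 mm along its y, 45 mm tall; this point is 25 mm above the block's foot, 20 mm below its top). z is up, y runs along the bore; grip the block across its y faces.
- clip_bore (a point): Centre of the red clip's bore, 40 mm below clip_grip, 18 mm above the jaw tips; same axes, y = bore axis. Bore 23 mm; ring 24 mm long along y, 32 mm wide. Bottom gap 18 mm, flared to 29 mm at the tips: its spring jaws open as it is pushed straight down on the 22 mm pipe (10 to 15 N), then snap shut under it; home, this point lies on the pipe's axis. More than 40 N damages it.
- pipe_nominal (a point): Where the middle of the horizontal white pipe should be: on a line along this frame's y, 100 mm above the board, midway between two grey floor collars at y = -150, +150 mm. The real pipe (22 mm thick, fixed) rises loosely through the collars and lies up to 8 mm higher or lower and up to 2 mm to either side of that line, level with it; elbows 29 mm thick from 124 mm out.
- sleeve (a joint): Black sleeve, a ring 33 mm across, 12 mm long, round the pipe on its +y half (y of pipe_nominal). Its -y face starts 25 to 70 mm from the middle; the pipe is bare from there to y = -120 mm. It slides along +y with 4 N of friction until it stops hard against the grey fitting (36 mm across, fixed). Value in m: 0 = right out, 0.016 = fully home. Pushes over 25 N damage it.
Not all that is in view belongs to the job. Several things look just like the part that bears clip_grip: the one meant starts farthest from the robot's base.

How it is judged:
On the way:
1. the red clip is snapped home round the bare pipe, the sleeve still short of home (x of clip_bore in the frame of sleeve between -0.003 and 0.003 m and z of clip_bore in the frame of sleeve between -0.003 and 0.003 m and y of clip_bore in the frame of sleeve between -0.2 and -0.01 m and value of joint sleeve below 0.0135 m), for 0.1 s.
At the end, for the whole second after the job is handed in: The red clip sits home round the pipe (bore centre within 3 mm of the sleeve's axis sideways and in height), open side down within 20 degrees, at rest; the sleeve is within 1.5 mm of fully home; the clip's end is within 4 mm of the sleeve's -y face (the origin of body sleeve) (x of clip_bore in the frame of sleeve between -0.003 and 0.003 m and z of clip_bore in the frame of sleeve between -0.003 and 0.003 m and y of clip_bore in the frame of sleeve between -0.016 and -0.01 m and value of joint sleeve above 0.0145 m and angle between clip_bore's own z axis and vertical below 0.35 rad and linear speed of clip below 0.02 m/s); the robot touches nothing.
It fails at once if the red clip and the pipe are forced together with more than 40 N (contact force between clip and run above 40 N).
It fails at once if the sleeve is pushed with more than 25 N (contact force between clip and sleeve above 25 N).
It fails at once if the robot itself pushes the sleeve instead of the clip (contact force between any of the fingers, the arm and sleeve above 2 N).
It fails at once if the blue clip is moved by more than 20 mm (distance of blueclip from where it was at the start of the episode above 0.02 m).
It fails at once if a bottle, jar, tool or nut is moved by more than 30 mm (distance of any of yellow_bottle, canister, green_bottle, jar, dropper, wrench, nut from where it was at the start of the episode above 0.03 m).
It also fails if it takes over 54 s, if anything falls off the work surface, if the arm or the gripper's body presses on something with over 40 N, if the wrist force passes 120 N, or if a joint passes its speed limit or range.

ROBOT

A 6-joint arm with a two-finger parallel gripper is mounted at the origin on the work surface. World frame = base frame: x ahead of the robot, y to its left, z up, the work surface at z = 0. Lengths are in m, angles in rad, forces in N, time in s.
With the tool pointing down it reaches from about 0.3 to 0.95 m from the base axis. Payload 3.1 kg.
Tool frame: the origin (TCP) lies at the very end of the fingers, on their centre line; the grasp point (between the pads) lies 19 mm behind it; z points along the fingers, y is the line along which they close (so a half turn about z gives the same grasp; the last joint's range is limited). The gripper opens to 85 mm and grips with 20 to 120 N. Pads are 22 mm wide; open, the fingers measure 114 mm over their backs; the gripper's body (76 mm by 85 mm) begins 54 mm behind the grasp point. The pads swing forward as they close: fully open they stand 13 mm farther back than shut.
Start: joints at [1.196, 0.308, 1.634, -0, 1.2, -0.07], TCP at [0.188, 0.596, 0.231] pointing down, gripper open.
Joint ranges: [-3.06, 3.06], [-0.79, 1.96], [0.05, 2.63], [-1.19, 4.34], [0.05, 2.64], [-2.94, 2.94]. Speed limits (rad/s): [2.79, 2.79, 3.14, 3.14, 3.14, 3.14].

INTERFACE

Orientations are given as a rotation vector (axis times angle).
In Python, from rig import ctrl gives the robot as it stands.
- The arm moves only by the tool arm_command, never from a script. Its argument "series" is a list of rows, each a list of 6 numbers: the shift along the world's x, y, z in mm, then the turn, a rotation vector about the world's x, y, z in degrees. A call has 1 to 20 rows; each row is the pose to reach, as a shift and turn from the pose commanded when the call began; what a row does not reach only later rows make up. A row lasts 1/10 s, in which the tool goes at most 50 mm and 8.59 degrees, less where a joint would pass 70% of its speed; a pose out of reach is approached as far as the arm can. A call with a gripper value outside its range is refused whole. "jaw" is the finger opening in mm, from 0 to 85.4, set as the call begins (left out, the last holds). The fingers move at their own pace and stop on an object; "newtons" is the grip in N (left out, the last holds). Time passes only in rows, so rows that repeat a pose let the fingers close. It gives the time, the measured TCP pose, the force, the opening and the grip force at its end, in the units of the state.
- ctrl.state(): the state, without advancing time (a new reading comes with each control period).
- ctrl.read_camera(name): name is "scene" or "top" or "wrist"; returns (picture, depth): 384x512x3 uint8, red, green, blue; 384x512 float32, m along the optical axis (not along the pixel's ray), 0 where there is no reading.
- ctrl.camera_params(name): a dict with "fx", "fy", "cx", "cy" (pixels), "camera_from_world" (4x4, takes a point from world to camera coordinates). Camera axes: x right, y down, z forward; pixel columns grow to the right and rows downward; lengths in m; the calibration is good to about 2 mm. A picture is of the moment at which its call begins: read the wrist's pose just before it. camera_params takes no time and is no camera call; for the wrist camera it gives the pose at the moment of the call.
- ctrl.sign_off(): hands the job in; it is judged then, once.
The state is a dict: "clock": time; "joint_positions": joint angles; "joint_vel": joint speeds; "tau": joint torques, N m; "eef_pos": TCP position; "tcp_rot": TCP orientation; "force": force on the tool from outside, world axes, zero at the start; "wrist_torque": the same for the moment, N m; "finger_gap": opening from 0.0 (shut) to 1.0 (fully open); "gripper_force": force on a finger pad.
Only numpy, scipy, OpenCV 4.12 (cv2) and the standard library are available. Lean on these libraries where they do the work, as an engineer would, in place of code of your own. Each camera call takes 0.05 s, during which the arm holds its last target. There are 200 camera calls.

## Working session

There is one attempt and no reset: what is moved stays moved. The work goes in short steps, Python scripts to look and compute and a tool call to move; the robot and the scene stay as the last step left them, time stands still between calls to the robot, and variables do not carry over. Pictures are saved under pics/ and viewed, at most 10 in all, crops included, and the job is handed in when it is done.

Besides the shell and the picture viewer there is one more tool, called after ">>>" as name(argument=value, ...), one argument or row to a line, values as JSON. arm_command: Moves the arm, as the interface text tells. Its arguments: {"type":"object","properties":{"series":{"type":"array","items":{"type":"array","items":{"type":"number"}}},"jaw":{"type":"number"},"newtons":{"type":"number"}},"required":["series"]}

```bash
mkdir -p pics
cat > h.py <<'E'
import numpy as np, cv2
from rig import ctrl
def shot(n):
    P=ctrl.camera_params(n); im,d=ctrl.read_camera(n); return P,im,d
def cloud(P,d):
    v,u=np.mgrid[:d.shape[0],:d.shape[1]]
    c=np.stack([(u-P['cx'])/P['fx']*d,(v-P['cy'])/P['fy']*d,d],-1)
    M=np.linalg.inv(np.array(P['camera_from_world']))
    return c@M[:3,:3].T+M[:3,3]
E
python3 - <<'E'
from h import *
ims=[]
for n in ('scene','top'):
    P,im,d=shot(n); np.savez(n,im=im,X=cloud(P,d),d=d); cv2.imwrite(f'pics/{n}0.png',im[:,:,::-1])
    M=np.linalg.inv(np.array(P['camera_from_world'])); print(n,M[:3,3].round(3),M[:3,2].round(2),P['fx'])
    hsv=cv2.cvtColor(im,cv2.COLOR_RGB2HSV); X=cloud(P,d)
    m=((hsv[...,0]<8)|(hsv[...,0]>172))&(hsv[...,1]>130)&(hsv[...,2]>60)
    k,l,s,c=cv2.connectedComponentsWithStats(m.astype(np.uint8))
    for i in range(1,k):
        if s[i,4]>15:
            q=X[(l==i)&(d>0)]; print(s[i],q.min(0).round(3),q.max(0).round(3),np.median(q,0).round(3))
print(ctrl.state())
E
```

```text
scene [0.927 0.531 0.976] [-0.4  -0.54 -0.74] 498.27992369765155
[213 105  26  50 567] [ 0.273 -0.511 -0.006] [ 0.375 -0.295  0.082] [ 0.344 -0.394  0.044]
[167 159  18  28 282] [ 0.512 -0.396 -0.002] [ 0.573 -0.281  0.086] [ 0.552 -0.295  0.058]
[231 188  17  28 337] [ 0.433 -0.196 -0.003] [ 0.496 -0.106  0.081] [ 0.478 -0.12   0.05 ]
top [ 0.249 -0.1    1.12 ] [ 0.19 -0.   -0.98] 420.11821189232234
[318 147  14  19 137] [ 0.528 -0.312  0.008] [ 0.56  -0.288  0.085] [ 0.537 -0.299  0.078]
[252 175  13  20 174] [ 0.449 -0.143 -0.005] [ 0.493 -0.11   0.082] [ 0.464 -0.125  0.071]
[323 222  20  17 195] [ 0.332 -0.348 -0.005] [ 0.374 -0.298  0.082] [ 0.351 -0.314  0.072]
[359 232  22  12 200] [ 0.318 -0.452 -0.004] [ 0.346 -0.394  0.082] [ 0.329 -0.404  0.069]
{'clock': 0.1, 'joint_positions': array([ 1.19632324e+00,  3.08967019e-01,  1.63509947e+00,  2.74271701e-05,
        1.19973528e+00, -6.97185526e-02]), 'joint_vel': array([-0.00041913, -0.00234789, -0.00241382, -0.00194468,  0.00322081,
       -0.00049841]), 'tau': array([-1.19629253e-04, -4.16406441e+01, -2.77648991e+01, -2.23024313e-04,
        4.13118949e-03, -1.75200091e-05]), 'eef_pos': array([0.18727982, 0.59546236, 0.23011222]), 'tcp_rot': array([-0.47679452, -3.10468134,  0.00337544]), 'force': array([0.9080996 , 0.31844382, 0.92339519]), 'wrist_torque': array([0.0135294 , 0.01246585, 0.01692947]), 'gripper_force': 0.0, 'finger_gap': 1.004125962074556}
```

View pics/scene0.png

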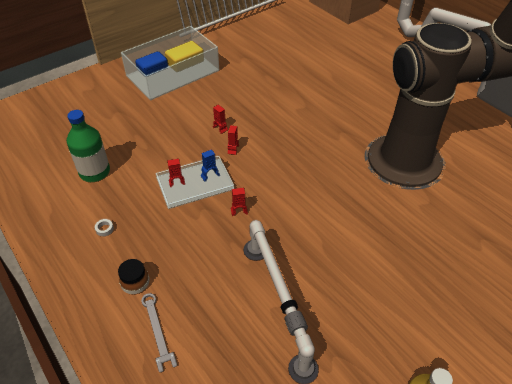

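View pics/top0.png

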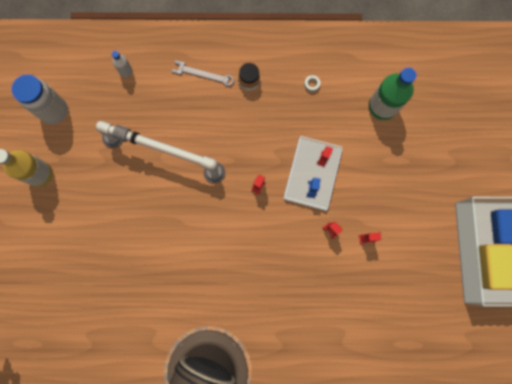

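Run:
```python
from h import *
for n in ('scene','top'):
    Z=np.load(n+'.npz'); im,X,d=Z['im'],Z['X'],Z['d']
    hsv=cv2.cvtColor(im,cv2.COLOR_RGB2HSV).astype(int)
    roi=(X[...,0]>.38)&(X[...,0]<.72)&(X[...,1]>-.05)&(X[...,1]<.35)&(X[...,2]>.085)&(X[...,2]<.135)
    w=roi&(hsv[...,1]<40)&(hsv[...,2]>150)
    q=X[w]; vx,vy,x0,y0=cv2.fitLine(q[:,:2].astype(np.float32),cv2.DIST_HUBER,0,.01,.01).ravel()
    if vy<0: vx,vy=-vx,-vy
    t=(q[:,:2]-[x0,y0])@[vx,vy]; print(n,'pipe dir',vx,vy,'ang',np.degrees(np.arctan2(-vx,vy)),'pt',x0,y0,'t',t.min(),t.max())
    for a in np.arange(-.16,.17,.02):
        s=roi&(np.abs((X[...,:2]-[x0,y0])@[vx,vy]-a)<.01); qq=X[s]
        if len(qq): print(round(a,2),len(qq),'ztop',np.percentile(qq[:,2],95).round(4),'lat',np.percentile((qq[:,:2]-[x0,y0])@[vy,-vx],[5,95]).round(4),'V',np.median(hsv[s][:,2]))
    # clip tops
    m=((hsv[...,0]<8)|(hsv[...,0]>172))&(hsv[...,1]>130)&(X[...,2]>.06)&(X[...,2]<.1)&(X[...,0]>.5)
    mb=(abs(hsv[...,0]-112)<10)&(hsv[...,1]>130)&(X[...,2]>.06)&(X[...,2]<.1)&(X[...,0]>.42)&(X[...,0]<.6)&(X[...,1]<-.2)&(X[...,1]>-.4)
    for mm in (m,mb):
        q=X[mm]; tq=q[q[:,2]>np.percentile(q[:,2],95)-.006]
        print('clip',len(tq),tq.mean(0).round(4),np.percentile(q[:,2],95),cv2.minAreaRect((tq[:,:2]*1000).astype(np.float32)))
Z=np.load('scene.npz')['im'][90:220,140:260,::-1]; cv2.imwrite('pics/c.png',cv2.resize(Z,None,fx=4.5,fy=4.5,interpolation=cv2.INTER_CUBIC))
```

```text
scene pipe dir 0.32831 0.94457 ang -19.166231 pt 0.5668286 0.14250875 t -0.16842977313777088 0.15589435790028006
-0.16 69 ztop 0.1076 lat [-0.0123  0.011 ] V 183.0
-0.14 108 ztop 0.1085 lat [-0.0137  0.011 ] V 173.5
-0.12 75 ztop 0.1052 lat [-0.011   0.0075] V 192.0
-0.1 80 ztop 0.105 lat [-0.0108  0.008 ] V 189.5
-0.08 85 ztop 0.1053 lat [-0.0106  0.008 ] V 192.0
-0.06 87 ztop 0.1052 lat [-0.0116  0.0078] V 191.0
-0.04 88 ztop 0.1056 lat [-0.0105  0.0078] V 192.5
-0.02 92 ztop 0.1052 lat [-0.011   0.0081] V 192.0
-0.0 97 ztop 0.1055 lat [-0.0111  0.0078] V 191.0
0.02 101 ztop 0.1047 lat [-0.0109  0.0082] V 192.0
0.04 98 ztop 0.1099 lat [-0.0118  0.0111] V 155.0
0.06 146 ztop 0.1096 lat [-0.0155  0.0119] V 28.5
0.08 177 ztop 0.112 lat [-0.0165  0.0146] V 90.0
0.1 222 ztop 0.1116 lat [-0.0167  0.0146] V 86.0
0.12 128 ztop 0.108 lat [-0.0126  0.0106] V 190.5
0.14 179 ztop 0.1085 lat [-0.014   0.0112] V 190.0
0.16 81 ztop 0.1045 lat [-0.0107  0.0082] V 146.0
clip 78 [ 0.5505 -0.2939  0.0812] 0.08352844210742368 ((567.3919067382812, -57.146728515625), (518.8242797851562, 30.6611366271972
[... 708 characters left out ...]
 ztop 0.1051 lat [-0.0089  0.0098] V 204.0
0.04 69 ztop 0.105 lat [-0.009   0.0099] V 204.0
0.06 73 ztop 0.1067 lat [-0.009   0.0102] V 186.0
0.08 86 ztop 0.1104 lat [-0.0133  0.0139] V 101.5
0.1 123 ztop 0.1105 lat [-0.0151  0.0163] V 120.0
0.12 101 ztop 0.1117 lat [-0.0159  0.0157] V 124.0
0.14 74 ztop 0.107 lat [-0.0104  0.0114] V 187.5
0.16 90 ztop 0.1072 lat [-0.0123  0.0126] V 203.0
clip 70 [ 0.5455 -0.3013  0.0814] 0.08398306839935221 ((546.4896850585938, -301.1161804199219), (18.74038314819336, 28.126916885375977), 66.93861389160156)
clip 63 [ 0.4609 -0.267   0.0881] 0.0909164906268396 ((461.46295166015625, -266.435791015625), (17.568756103515625, 24.65012550354004), 88.431396484375)
```

View pics/c.png

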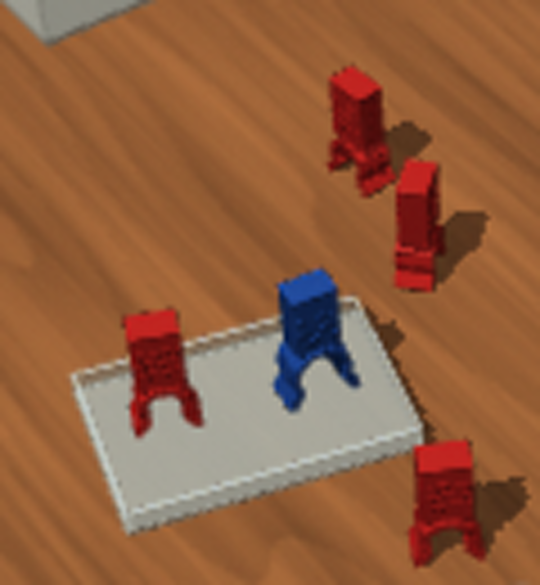

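Red candidates in the scene picture: (175,172) on the tray, (219,118), (233,139), (239,201). The tray one fits: it stands in the clear tray and is about 0.62 m from the base, against 0.52 m or less for the others. The crop confirms this, with the blue clip beside it at (209,165). Next I'll look at the pipe and then the clip with the wrist camera.

>>> arm_command(
  series=[
    [0, 0, 50, 0, 0, 0],
    [270, -515, 120, 0, 0, 0],
    [270, -515, 120, 0, 0, 0],
    [270, -515, 120, 0, 0, 0],
    [270, -515, 120, 0, 0, 0],
    [270, -515, 120, 0, 0, 0],
    [270, -515, 120, 0, 0, 0],
    [270, -515, 120, 0, 0, 0],
    [270, -515, 120, 0, 0, 0],
    [270, -515, 120, 0, 0, 0],
    [270, -515, 120, 0, 0, 0],
    [270, -515, 120, 0, 0, 0],
    [270, -515, 120, 0, 0, 0],
    [270, -515, 120, 0, 0, 0],
    [270, -515, 120, 0, 0, 0],
    [270, -515, 120, 0, 0, 0],
  ],
  jaw=85,
  newtons=40,
)

```text
clock: 1.7
eef_pos: [0.4568, 0.0819, 0.3507]
tcp_rot: [-0.476, -3.104, -0.0]
force: [-1.2, 0.2, 0.6]
finger_gap: 0.994
gripper_force: 0.0
```

Run:
```python
from h import *
P,im,d=shot('wrist'); X=cloud(P,d); np.savez('wp',im=im,X=X,d=d); cv2.imwrite('pics/wp.png',im[:,:,::-1])
M=np.linalg.inv(np.array(P['camera_from_world'])); print(M[:3,3],M[:3,2]); s=ctrl.state();print(s['clock'],s['eef_pos'],s['tcp_rot'],s['force'],s['joint_positions'])
```

```text
[0.38483137 0.10479163 0.49204492] [ 0.28147904 -0.08896774 -0.95543408]
1.75 [0.45681006 0.08216946 0.35075362] [-4.74456083e-01 -3.10428732e+00 -2.88371633e-04] [ 0.22451928  0.2280531  -0.74298556] [ 8.37902862e-02 -1.04259898e-01  1.84599932e+00  4.78695394e-04
  1.40103265e+00 -1.18375662e+00]
```

View pics/wp.png

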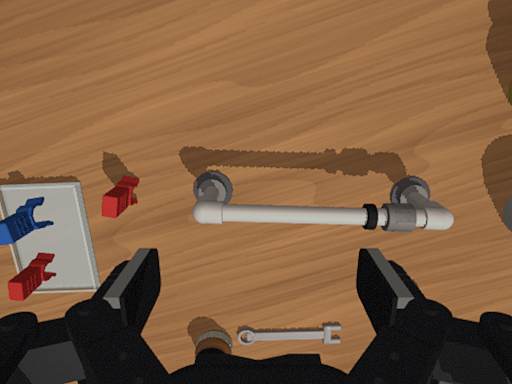

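The wrist view shows the pipe from (205,212) to (450,218), the black sleeve at (371,216) and the grey fitting at (401,218), with a gap still open between sleeve and fitting. I'll measure the pipe here and move over the tray.

```bash
cat > pipe.py <<'E'
from h import *
def pipe(im,X,d,p0=(0.5535,0.1202),dirv=(.3275,.9449)):
    hsv=cv2.cvtColor(im,cv2.COLOR_RGB2HSV).astype(int)
    dv=np.array(dirv)/np.linalg.norm(dirv); nv=np.array([dv[1],-dv[0]])
    t=(X[...,:2]-p0)@dv; l=(X[...,:2]-p0)@nv
    roi=(d>0)&(X[...,2]>.08)&(X[...,2]<.13)&(abs(l)<.03)&(t>-.2)&(t<.2)
    w=roi&(hsv[...,2]>140)&(hsv[...,1]<40)
    b=roi&(hsv[...,2]<60)
    return roi,w,b,t,l,dv,nv
E
python3 - <<'E'
from pipe import *
Z=np.load('wp.npz'); im,X,d=Z['im'],Z['X'],Z['d']
roi,w,b,t,l,dv,nv=pipe(im,X,d)
s=w&(t>-.1)&(t<.05)&(abs(l)<.013)
q=X[s]; A=np.c_[t[s],np.ones(s.sum())]
# circle-section fit: z = zc+sqrt(r^2-(l-l0-k t)^2)
from scipy.optimize import least_squares
f=lambda p: np.hypot(l[s]-p[0]-p[1]*t[s],q[:,2]-p[2]-p[3]*t[s])-.011
r=least_squares(f,[0,0,.094,0],loss='soft_l1',f_scale=.001); print('l0,k,zc,kz',r.x, np.sqrt(np.mean(r.fun**2)))
v=np.where(s.any(0))[0]
print('lat pct',np.percentile(l[s],[2,50,98]),'top',np.percentile(q[:,2],[90,98]))
print('sleeve t',np.percentile(t[b],[1,5,50,95,99]),b.sum(),'z',np.percentile(X[b][:,2],98),'l',np.percentile(l[b],[2,98]))
g=roi&(hsvv:=cv2.cvtColor(im,cv2.COLOR_RGB2HSV)[...,2]>=60)&~w&(t>.05); print('grey t',np.percentile(t[g],[2,5,95,98]))
print('white t',np.percentile(t[w],[0,1,99,100]))
E
```

```text
l0,k,zc,kz [ 0.00214738  0.00026043  0.09155449 -0.00140828] 0.0007110607326937423
lat pct [-0.00619173  0.00054956  0.01067107] top [0.10302647 0.10372432]
sleeve t [0.06891035 0.06916752 0.07538299 0.10219592 0.12196868] 365 z 0.10851562700337582 l [-0.01555745  0.01666806]
grey t [0.05625254 0.06569724 0.16379555 0.16915537]
white t [-0.14536503 -0.14054911  0.17122632  0.17608654]
```

>>> arm_command(
  series=[
    [80, -400, -90, 0, 0, 0],
    [80, -400, -90, 0, 0, 0],
    [80, -400, -90, 0, 0, 0],
    [80, -400, -90, 0, 0, 0],
    [80, -400, -90, 0, 0, 0],
    [80, -400, -90, 0, 0, 0],
    [80, -400, -90, 0, 0, 0],
    [80, -400, -90, 0, 0, 0],
    [80, -400, -90, 0, 0, 0],
    [80, -400, -90, 0, 0, 0],
    [80, -400, -90, 0, 0, 0],
  ],
)

```text
clock: 2.85
eef_pos: [0.5377, -0.317, 0.2609]
tcp_rot: [-0.475, -3.104, -0.003]
force: [0.8, 0.9, 0.3]
finger_gap: 0.999
gripper_force: 0.0
```

Run:
```python
from h import *
P,im,d=shot('wrist'); X=cloud(P,d); np.savez('wc',im=im,X=X,d=d); cv2.imwrite('pics/wc.png',im[:,:,::-1])
s=ctrl.state();print(s['clock'],s['eef_pos'],s['tcp_rot'],s['force'],s['joint_positions'])
hsv=cv2.cvtColor(im,cv2.COLOR_RGB2HSV).astype(int)
m=((hsv[...,0]<8)|(hsv[...,0]>172))&(hsv[...,1]>130)&(hsv[...,2]>60)&(d>0)
k,lab,st,c=cv2.connectedComponentsWithStats(m.astype(np.uint8))
for i in range(1,k):
    if st[i,4]>100:
        q=X[lab==i]; zt=np.percentile(q[:,2],97); tq=q[abs(q[:,2]-zt)<.003]
        print(st[i],'ztop',zt,len(tq),tq.mean(0),cv2.minAreaRect((tq[:,:2]*1000).astype(np.float32)))
```

```text
2.9 [ 0.53786356 -0.31668143  0.26142234] [-4.73962597e-01 -3.10518885e+00 -1.80202259e-03] [ 0.03714911  0.47095057 -0.50673332] [-6.02304134e-01  2.81692552e-01  1.60547535e+00  8.84778702e-04
  1.25532060e+00 -1.87044211e+00]
[ 90   0  16  13 107] ztop 0.031177281180685863 12 [ 0.34476772 -0.42195726  0.03068597] ((344.860107421875, -422.3606872558594), (8.298849105834961, 2.067229747772217), 73.15827178955078)
[ 390   13   67   51 2032] ztop 0.0776942901184166 796 [ 0.47320692 -0.1277177   0.07660327] ((473.4925842285156, -127.39370727539062), (20.312280654907227, 29.48077392578125), 62.02568435668945)
[260 138  26  48 980] ztop 0.08193619127951661 563 [ 0.54756705 -0.30350646  0.08073369] ((547.929443359375, -303.694091796875), (18.923404693603516, 29.992109298706055), 66.60482788085938)
```

View pics/wc.png

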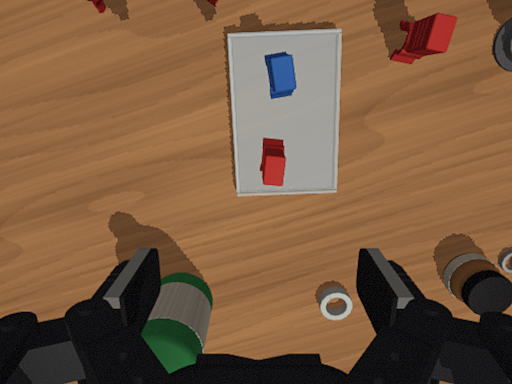

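The wrist view shows the red clip at (273,162) on the tray and the blue one at (281,75). The red clip's top centre is at (0.548, -0.304), with its y axis at 66.6° against the tool's 72.6°. I'll turn the tool -6° and descend.

>>> arm_command(
  series=[
    [10, 15, -30, 0, 0, -6],
    [10, 15, -70, 0, 0, -6],
    [10, 15, -110, 0, 0, -6],
    [10, 15, -150, 0, 0, -6],
    [10, 15, -180, 0, 0, -6],
    [10, 15, -200, 0, 0, -6],
    [10, 15, -212, 0, 0, -6],
    [10, 15, -212, 0, 0, -6],
    [10, 15, -212, 0, 0, -6],
  ],
)

```text
clock: 3.8
eef_pos: [0.5486, -0.3034, 0.0506]
tcp_rot: [0.637, 3.075, -0.001]
force: [0.3, -0.2, 0.5]
finger_gap: 0.996
gripper_force: 0.0
```

>>> arm_command(
  series=[
    [0, 0, 0, 0, 0, 0],
    [0, 0, 0, 0, 0, 0],
    [0, 0, 0, 0, 0, 0],
    [0, 0, 0, 0, 0, 0],
    [0, 0, 0, 0, 0, 0],
    [0, 0, 0, 0, 0, 0],
    [0, 0, 0, 0, 0, 0],
    [0, 0, 0, 0, 0, 0],
  ],
  jaw=0,
  newtons=60,
)

```text
clock: 4.6
eef_pos: [0.5478, -0.3042, 0.0497]
tcp_rot: [0.639, 3.075, -0.001]
force: [-1.8, -0.9, 3.1]
finger_gap: 0.222
gripper_force: 60.8
```

>>> arm_command(
  series=[
    [0, 0, 20, 0, 0, 0],
    [0, 0, 60, 0, 0, 0],
    [0, 0, 105, 0, 0, 0],
    [0, 0, 150, 0, 0, 2],
    [14, 442, 150, 0, 0, 4.4],
    [14, 442, 150, 0, 0, 4.4],
    [14, 442, 150, 0, 0, 4.4],
    [14, 442, 150, 0, 0, 4.4],
    [14, 442, 150, 0, 0, 4.4],
    [14, 442, 150, 0, 0, 4.4],
    [14, 442, 150, 0, 0, 4.4],
    [14, 442, 150, 0, 0, 4.4],
    [14, 442, 150, 0, 0, 4.4],
    [14, 442, 150, 0, 0, 4.4],
    [14, 442, 150, 0, 0, 4.4],
    [14, 442, 150, 0, 0, 4.4],
    [14, 442, 150, 0, 0, 4.4],
  ],
)

```text
clock: 6.3
eef_pos: [0.5615, 0.1368, 0.199]
tcp_rot: [-0.523, -3.097, 0.001]
force: [-0.5, -1.0, -0.9]
finger_gap: 0.23
gripper_force: 60.4
```

Run:
```python
from pipe import *
from scipy.spatial.transform import Rotation as R
s=ctrl.state();print(s['clock'],s['eef_pos'],s['tcp_rot'],s['force'],s['finger_gap'])
for n in ('wrist','scene','top'):
    P,im,d=shot(n); X=cloud(P,d); np.savez('h_'+n,im=im,X=X,d=d)
    if n!='top': cv2.imwrite(f'pics/h_{n}.png',im[:,:,::-1] if n=='wrist' else cv2.resize(im[120:384,180:400,::-1],None,fx=2.2,fy=2.2))
    hsv=cv2.cvtColor(im,cv2.COLOR_RGB2HSV).astype(int)
    L=(X-s['eef_pos'])@R.from_rotvec(s['tcp_rot']).as_matrix()
    m=((hsv[...,0]<8)|(hsv[...,0]>172))&(hsv[...,1]>130)&(hsv[...,2]>50)&(d>0)&(np.linalg.norm(L,axis=-1)<.08)
    q=L[m]; print(n,m.sum(),'tool-frame pct x',np.percentile(q[:,0],[1,50,99]).round(4),'y',np.percentile(q[:,1],[1,50,99]).round(4),'z',np.percentile(q[:,2],[1,50,99]).round(4))
    roi,w,b,t,l,dv,nv=pipe(im,X,d); 
    if b.sum(): print('black t',np.percentile(t[b],[1,5,50]))
```

```text
6.3 [0.56151273 0.13678577 0.19896407] [-5.23052145e-01 -3.09722855e+00  6.90174222e-04] [-0.52501925 -0.9693259  -0.92269577] 0.22973318928774653
wrist 6874 tool-frame pct x [-0.0139  0.0127  0.0192] y [-0.0107  0.0002  0.0112] z [-0.0324 -0.0297  0.0422]
black t [0.06899418 0.06918147 0.07516044]
scene 285 tool-frame pct x [-0.0206 -0.0144  0.0159] y [-0.0094  0.0095  0.0161] z [-0.0347  0.0144  0.0426]
black t [0.07143422 0.07196862 0.07889984]
top 109 tool-frame pct x [0.0098 0.0149 0.0197] y [-0.0188 -0.0022  0.0154] z [-0.0723 -0.0043  0.0427]
black t [0.07146408 0.0715381  0.07237087]
```

View pics/h_wrist.png

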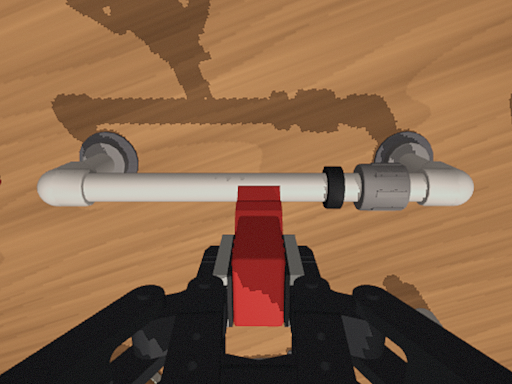

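View pics/h_scene.png

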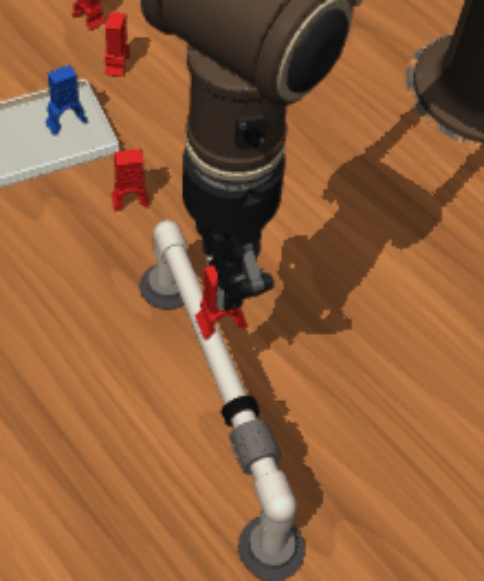

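The wrist view shows the clip upright in the pads, block top at (258,290), above the pipe, with the sleeve at (334,187). Now I'll work out the fine lateral and height offsets in this same camera.

Run:
```python
from pipe import *
from scipy.spatial.transform import Rotation as R
from scipy.optimize import least_squares
pos=np.array([0.56151273,0.13678577,0.19896407]); Rm=R.from_rotvec([-5.23052145e-01,-3.09722855e+00,6.9e-04]).as_matrix()
print('tool axes',Rm.round(3).tolist())
for n in ('wrist','scene','top'):
    Z=np.load(f'h_{n}.npz'); im,X,d=Z['im'],Z['X'],Z['d']
    hsv=cv2.cvtColor(im,cv2.COLOR_RGB2HSV).astype(int); L=(X-pos)@Rm
    m=((hsv[...,0]<8)|(hsv[...,0]>172))&(hsv[...,1]>130)&(hsv[...,2]>50)&(d>0)&(np.linalg.norm(L,axis=-1)<.08)
    if n=='wrist':
        q=L[m]; T=q[q[:,2]<-.029]; print('top face',len(T),np.percentile(T,[1,50,99],axis=0).round(4).tolist(),np.polyfit(T[:,0],T[:,2],1))
        F=q[(q[:,2]>-.025)&(q[:,2]<.008)&(abs(q[:,1])<.008)]; print('front face x=a z+b',np.polyfit(F[:,2],F[:,0],1),len(F),np.median(F,0))
        for z in np.arange(-.03,.045,.006):
            g=q[abs(q[:,2]-z)<.003]
            if len(g)>5: print(z.round(3),len(g),np.percentile(g[:,0],[2,98]).round(4),np.percentile(g[:,1],[2,98]).round(4))
    roi,w,b,t,l,dv,nv=pipe(im,X,d)
    s=w&(t>-.1)&(t<.055)&(abs(l)<.014); q=X[s]
    f=lambda p: np.hypot(l[s]-p[0]-p[1]*t[s],q[:,2]-p[2])-.011
    r=least_squares(f,[0,0,.094],loss='soft_l1',f_scale=.001); print(n,'l0,k,zc',r.x.round(4),np.sqrt(np.mean(r.fun**2)).round(5))
print('tcp t,l',(pos[:2]-[.5535,.1202])@dv,(pos[:2]-[.5535,.1202])@nv)
```

```text
tool axes [[-0.945, 0.328, -0.001], [0.328, 0.945, -0.0], [0.0, -0.001, -1.0]]
top face 3528 [[-0.0142, -0.0092, -0.0327], [0.0014, 0.0002, -0.031], [0.0146, 0.0097, -0.0294]] [ 0.00744838 -0.03103823]
front face x=a z+b [0.00317033 0.0145211 ] 1251 [ 0.01448846  0.000162   -0.01107719]
-0.03 3658 [-0.0138  0.0146] [-0.0091  0.0095]
-0.024 381 [0.0125 0.015 ] [-0.0094  0.0097]
-0.018 346 [0.0113 0.015 ] [-0.0099  0.0099]
-0.012 299 [0.0114 0.015 ] [-0.01    0.0101]
-0.006 264 [0.0116 0.015 ] [-0.0097  0.0098]
-0.0 239 [0.0115 0.015 ] [-0.0094  0.0103]
0.006 203 [0.0131 0.015 ] [-0.0091  0.0099]
0.012 135 [0.0057 0.015 ] [-0.0113  0.0121]
0.018 309 [0.0086 0.0143] [-0.0114  0.0118]
0.024 311 [0.0137 0.016 ] [-0.011   0.0115]
0.03 125 [0.0148 0.0162] [-0.0104  0.0114]
0.036 281 [0.0142 0.0175] [-0.0109  0.0117]
0.042 302 [0.0165 0.02  ] [-0.0106  0.0113]
wrist l0,k,zc [0.0023 0.0009 0.0916] 0.00059
scene l0,k,zc [0.0026 0.004  0.0931] 0.00143
top l0,k,zc [0.0019 0.0162 0.0921] 0.00176
tcp t,l 0.018295219209002896 0.0021392902188183027
```

The clip is centred over the pipe to about 0.2 mm and upright. Home should come at TCP z ≈ 0.1205, so I'll descend with force checks.

>>> arm_command(
  series=[
    [0, 0, -30, 0, 0, 0],
    [0, 0, -48, 0, 0, 0],
    [0, 0, -56, 0, 0, 0],
    [0, 0, -60, 0, 0, 0],
    [0, 0, -62, 0, 0, 0],
    [0, 0, -62, 0, 0, 0],
    [0, 0, -62, 0, 0, 0],
  ],
)

```text
clock: 7.15
eef_pos: [0.5624, 0.1383, 0.1383]
tcp_rot: [0.52, 3.096, 0.001]
force: [0.4, -0.3, -0.9]
finger_gap: 0.224
gripper_force: 60.4
```

>>> arm_command(
  series=[
    [0, 0, -1, 0, 0, 0],
    [0, 0, -2, 0, 0, 0],
    [0, 0, -3, 0, 0, 0],
    [0, 0, -4, 0, 0, 0],
    [0, 0, -4, 0, 0, 0],
  ],
)

```text
clock: 7.65
eef_pos: [0.562, 0.1384, 0.1344]
tcp_rot: [0.52, 3.098, 0.001]
force: [-1.5, 0.1, 5.1]
finger_gap: 0.225
gripper_force: 61.4
```

>>> arm_command(
  series=[
    [0, 0, -1, 0, 0, 0],
    [0, 0, -2, 0, 0, 0],
    [0, 0, -3, 0, 0, 0],
    [0, 0, -3, 0, 0, 0],
  ],
)

```text
clock: 8.05
eef_pos: [0.5623, 0.1386, 0.1325]
tcp_rot: [0.52, 3.097, 0.001]
force: [-2.2, -0.1, 9.9]
finger_gap: 0.225
gripper_force: 61.9
```

>>> arm_command(
  series=[
    [0, 0, -1, 0, 0, 0],
    [0, 0, -2, 0, 0, 0],
    [0, 0, -2, 0, 0, 0],
  ],
)

```text
clock: 8.35
eef_pos: [0.5623, 0.1388, 0.1303]
tcp_rot: [0.52, 3.097, 0.002]
force: [-2.4, 0.4, 8.2]
finger_gap: 0.227
gripper_force: 61.6
```

>>> arm_command(
  series=[
    [0, 0, -1, 0, 0, 0],
    [0, 0, -2, 0, 0, 0],
    [0, 0, -2, 0, 0, 0],
  ],
)

```text
clock: 8.65
eef_pos: [0.5623, 0.1389, 0.1279]
tcp_rot: [0.52, 3.097, 0.002]
force: [-2.0, 0.8, 6.5]
finger_gap: 0.223
gripper_force: 61.4
```

>>> arm_command(
  series=[
    [0, 0, -1, 0, 0, 0],
    [0, 0, -2, 0, 0, 0],
    [0, 0, -2, 0, 0, 0],
  ],
)

```text
clock: 8.95
eef_pos: [0.562, 0.1387, 0.1247]
tcp_rot: [0.52, 3.097, 0.002]
force: [0.1, 2.2, 0.8]
finger_gap: 0.227
gripper_force: 60.7
```

>>> arm_command(
  series=[
    [0, 0, -1, 0, 0, 0],
    [0, 0, -2, 0, 0, 0],
    [0, 0, -2, 0, 0, 0],
  ],
)

```text
clock: 9.25
eef_pos: [0.5613, 0.1378, 0.1215]
tcp_rot: [-0.52, -3.098, 0.001]
force: [0.5, -0.3, -0.2]
finger_gap: 0.224
gripper_force: 60.5
```

>>> arm_command(
  series=[
    [0, 0, -0.5, 0, 0, 0],
    [0, 0, -1, 0, 0, 0],
    [0, 0, -1, 0, 0, 0],
  ],
)

```text
clock: 9.55
eef_pos: [0.5613, 0.138, 0.1209]
tcp_rot: [-0.52, -3.098, 0.001]
force: [-0.5, -0.2, -0.3]
finger_gap: 0.224
gripper_force: 60.5
```

>>> arm_command(
  series=[
    [0, 0, -0.5, 0, 0, 0],
    [0, 0, -0.5, 0, 0, 0],
  ],
)

```text
clock: 9.75
eef_pos: [0.5614, 0.1382, 0.1206]
tcp_rot: [-0.52, -3.098, 0.0]
force: [-0.2, 0.4, 0.9]
finger_gap: 0.227
gripper_force: 60.5
```

>>> arm_command(
  series=[
    [1.3, 3.8, 0, 0, 0, 0],
    [2.6, 7.6, 0, 0, 0, 0],
    [3.9, 11.3, 0, 0, 0, 0],
    [5.2, 15.1, 0, 0, 0, 0],
    [6.6, 18.9, 0, 0, 0, 0],
    [7.9, 22.7, 0, 0, 0, 0],
    [9.2, 26.5, 0, 0, 0, 0],
    [10.2, 29.3, 0, 0, 0, 0],
    [10.8, 31.2, 0, 0, 0, 0],
    [10.8, 31.2, 0, 0, 0, 0],
  ],
)

```text
clock: 10.75
eef_pos: [0.5724, 0.1697, 0.1208]
tcp_rot: [0.52, 3.098, 0.0]
force: [0.6, 0.4, -0.9]
finger_gap: 0.226
gripper_force: 60.5
```

>>> arm_command(
  series=[
    [0.5, 1.4, 0, 0, 0, 0],
    [1, 2.8, 0, 0, 0, 0],
    [1.5, 4.3, 0, 0, 0, 0],
    [2, 5.7, 0, 0, 0, 0],
    [2.5, 7.1, 0, 0, 0, 0],
    [2.9, 8.5, 0, 0, 0, 0],
    [2.9, 8.5, 0, 0, 0, 0],
  ],
)

```text
clock: 11.45
eef_pos: [0.5753, 0.1776, 0.1208]
tcp_rot: [-0.52, -3.098, 0.001]
force: [-1.5, -3.8, 1.3]
finger_gap: 0.226
gripper_force: 60.7
```

>>> arm_command(
  series=[
    [0.5, 1.4, 0, 0, 0, 0],
    [1, 2.8, 0, 0, 0, 0],
    [1.5, 4.3, 0, 0, 0, 0],
    [2, 5.7, 0, 0, 0, 0],
    [2.3, 6.6, 0, 0, 0, 0],
  ],
)

```text
clock: 11.95
eef_pos: [0.5777, 0.1847, 0.1207]
tcp_rot: [0.52, 3.098, 0.0]
force: [-2.0, -4.5, 0.7]
finger_gap: 0.224
gripper_force: 60.7
```

>>> arm_command(
  series=[
    [0.3, 0.9, 0, 0, 0, 0],
    [0.7, 1.9, 0, 0, 0, 0],
    [1, 2.8, 0, 0, 0, 0],
    [1, 2.8, 0, 0, 0, 0],
  ],
)

```text
clock: 12.35
eef_pos: [0.578, 0.1856, 0.1208]
tcp_rot: [-0.519, -3.097, 0.006]
force: [-2.1, -8.4, 3.3]
finger_gap: 0.226
gripper_force: 61.1
```

>>> arm_command(
  series=[
    [0.2, 0.5, 0, 0, 0, 0],
    [0.3, 0.9, 0, 0, 0, 0],
    [0.3, 0.9, 0, 0, 0, 0],
  ],
)

```text
clock: 12.65
eef_pos: [0.578, 0.1856, 0.1208]
tcp_rot: [-0.518, -3.097, 0.009]
force: [-3.1, -11.5, 4.4]
finger_gap: 0.229
gripper_force: 61.1
```

>>> arm_command(
  series=[
    [0.2, 0.5, 0, 0, 0, 0],
    [0.3, 0.9, 0, 0, 0, 0],
    [0.3, 0.9, 0, 0, 0, 0],
  ],
)

```text
clock: 12.95
eef_pos: [0.578, 0.1857, 0.1208]
tcp_rot: [-0.518, -3.096, 0.011]
force: [-3.6, -12.5, 5.2]
finger_gap: 0.226
gripper_force: 61.2
```

The clip stalls at about 13 N. Before pushing more, I'll look at whether the sleeve is really home.

Run:
```python
from pipe import *
a=[]
for n,sl in (('wrist',np.s_[120:260,240:460]),('scene',np.s_[250:370,240:340])):
    P,im,d=shot(n); np.savez('s_'+n,im=im,X=cloud(P,d),d=d); a.append(cv2.resize(im[sl][:,:,::-1],(400 if n=='scene' else 400,int(400*im[sl].shape[0]/im[sl].shape[1])),interpolation=cv2.INTER_CUBIC))
    X=cloud(P,d); roi,w,b,t,l,dv,nv=pipe(im,X,d); V=cv2.cvtColor(im,cv2.COLOR_RGB2HSV)[...,2]
    Z0=np.load({'wrist':'h_wrist.npz','scene':'h_scene.npz'}[n])
    for nm,(i2,X2,d2) in {'before':(Z0['im'],Z0['X'],Z0['d']),'now':(im,X,d)}.items():
        roi,w,b,t,l,dv,nv=pipe(i2,X2,d2); V=cv2.cvtColor(i2,cv2.COLOR_RGB2HSV)[...,2]; S=cv2.cvtColor(i2,cv2.COLOR_RGB2HSV)[...,1]
        print(n,nm,[(round(x,3),int(np.median(V[k])),int(np.median(S[k]))) for x in np.arange(.05,.13,.004) if (k:=roi&(abs(t-x)<.002)&(abs(l-.002)<.008)).sum()>3])
cv2.imwrite('pics/s.png',np.vstack(a))
```

```text
wrist before [(np.float64(0.05), 208, 15), (np.float64(0.054), 208, 14), (np.float64(0.058), 208, 15), (np.float64(0.062), 208, 15), (np.float64(0.066), 203, 19), (np.float64(0.07), 40, 19), (np.float64(0.074), 43, 11), (np.float64(0.078), 44, 11), (np.float64(0.082), 194, 17), (np.float64(0.086), 208, 16), (np.float64(0.09), 207, 16), (np.float64(0.094), 125, 23), (np.float64(0.098), 142, 22), (np.float64(0.102), 140, 22), (np.float64(0.106), 140, 22), (np.float64(0.11), 141, 22), (np.float64(0.114), 140, 22), (np.float64(0.118), 140, 22), (np.float64(0.122), 139, 22), (np.float64(0.126), 139, 22)]
wrist now [(np.float64(0.05), 167, 25), (np.float64(0.054), 165, 26), (np.float64(0.058), 161, 30), (np.float64(0.082), 30, 43), (np.float64(0.086), 40, 12), (np.float64(0.09), 42, 12), (np.float64(0.094), 103, 20), (np.float64(0.098), 149, 21), (np.float64(0.102), 147, 21), (np.float64(0.106), 146, 21), (np.float64(0.11), 146, 21), (np.float64(0.114), 144, 21), (np.float64(0.118), 144, 22), (np.float64(0.122), 143, 22), (np.float64(0.126), 142, 21)]
scene before [(np.float64(0.05), 222, 
[... 173 characters left out ...]
20, 12), (np.float64(0.078), 20, 12), (np.float64(0.082), 42, 25), (np.float64(0.086), 223, 25), (np.float64(0.09), 214, 27), (np.float64(0.098), 117, 30), (np.float64(0.102), 117, 28), (np.float64(0.106), 118, 28), (np.float64(0.11), 117, 28), (np.float64(0.114), 118, 28), (np.float64(0.118), 115, 28), (np.float64(0.122), 118, 28), (np.float64(0.126), 114, 28)]
scene now [(np.float64(0.086), 20, 13), (np.float64(0.09), 22, 12), (np.float64(0.094), 30, 18), (np.float64(0.098), 119, 28), (np.float64(0.102), 121, 27), (np.float64(0.106), 117, 28), (np.float64(0.11), 120, 28), (np.float64(0.114), 120, 28), (np.float64(0.118), 120, 28), (np.float64(0.122), 122, 29), (np.float64(0.126), 117, 29)]
```

View pics/s.png

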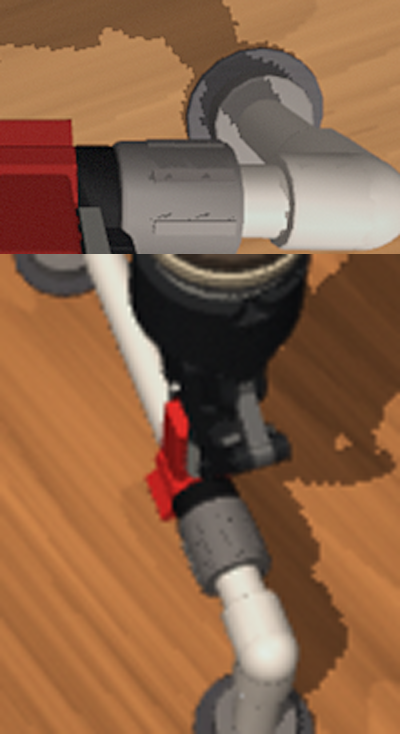

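The picture shows the black sleeve flush against the grey fitting and the red clip against the sleeve, with no gap left. I'll relax the push, open the jaws and rise.

>>> arm_command(
  series=[
    [-0.5, -1.5, 0, 0, 0, 0],
    [-1, -2.8, 0, 0, 0, 0],
    [-1, -2.8, 0, 0, 0, 0],
  ],
)

```text
clock: 13.35
eef_pos: [0.5779, 0.1855, 0.1207]
tcp_rot: [-0.52, -3.098, 0.002]
force: [-1.8, -5.8, 1.5]
finger_gap: 0.229
gripper_force: 60.8
```

>>> arm_command(
  series=[
    [0, 0, 0, 0, 0, 0],
    [0, 0, 0, 0, 0, 0],
    [0, 0, 0, 0, 0, 0],
    [0, 0, 0, 0, 0, 0],
    [0, 0, 0, 0, 0, 0],
    [0, 0, 0, 0, 0, 0],
    [0, 0, 10, 0, 0, 0],
    [0, 0, 30, 0, 0, 0],
    [0, 0, 60, 0, 0, 0],
    [0, 0, 100, 0, 0, 0],
    [0, 0, 140, 0, 0, 0],
    [0, 0, 150, 0, 0, 0],
    [0, 0, 150, 0, 0, 0],
  ],
  jaw=60,
)

```text
clock: 14.65
eef_pos: [0.5799, 0.1868, 0.2744]
tcp_rot: [0.519, 3.092, 0.004]
force: [1.0, -0.4, 1.0]
finger_gap: 0.704
gripper_force: 0.0
```

Run:
```python
from pipe import *
P,im,d=shot('wrist'); X=cloud(P,d); cv2.imwrite('pics/f.png',im[:,:,::-1])
hsv=cv2.cvtColor(im,cv2.COLOR_RGB2HSV).astype(int)
roi,w,b,t,l,dv,nv=pipe(im,X,d)
m=((hsv[...,0]<8)|(hsv[...,0]>172))&(hsv[...,1]>130)&(hsv[...,2]>50)&(d>0)&(abs(l)<.03)&(abs(t)<.2)
zt=np.percentile(X[m][:,2],97); T=m&(abs(X[...,2]-zt)<.004)
print('clip top z',zt,'t',np.percentile(t[T],[2,50,98]),'l',np.percentile(l[T],[2,50,98]),'ring end t',np.percentile(t[m],99))
print('black t',np.percentile(t[b],[1,5,50]))
print([(round(x,3),int(np.median(hsv[k][:,2]))) for x in np.arange(.05,.11,.003) if (k:=roi&(abs(t-x)<.0015)&(abs(l-.002)<.01)).sum()>3])
s=ctrl.state();print(s['clock'],s['eef_pos'],s['force'])
```

```text
clip top z 0.15218648337075313 t [0.06067398 0.06964558 0.07928613] l [-0.01343431  0.00028002  0.01556542] ring end t 0.08150328498008835
black t [0.08240198 0.08252972 0.08805406]
[(np.float64(0.05), 153), (np.float64(0.053), 146), (np.float64(0.056), 139), (np.float64(0.059), 120), (np.float64(0.08), 159), (np.float64(0.083), 33), (np.float64(0.086), 37), (np.float64(0.089), 40), (np.float64(0.092), 38), (np.float64(0.095), 113), (np.float64(0.098), 127), (np.float64(0.101), 127), (np.float64(0.104), 127), (np.float64(0.107), 126)]
14.7 [0.57846042 0.18635436 0.27167355] [-0.17791668  0.11771195 -0.66464235]
```

View pics/f.png

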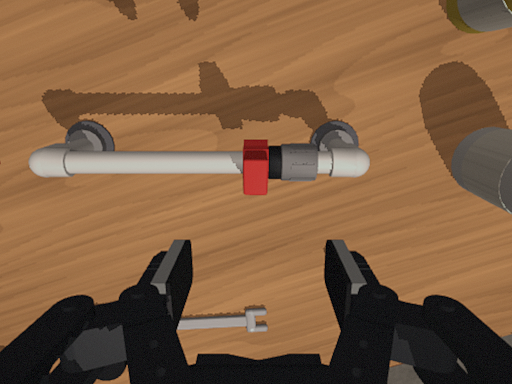

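The clip sits at (256,167) against the sleeve at (275,162), which is flush with the fitting at (298,162). The arm is clear of everything.

```bash
python3 -c "
from rig import ctrl
print(ctrl.sign_off())"
```

```text
the job is handed in; nothing more can be done
None
```

The job is handed in after 14.7 s of the 54 s; no verdict came back, but the last wrist picture shows the red clip home round the pipe, against the black sleeve, with the sleeve flush on the grey fitting and the arm clear.

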